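Proof-pull a drawer catch with a spring scale

TASK

The catch on the bottom drawer of the spice chest has been refitted and must be proved: a spring scale is already hooked on that drawer's knob. Move the wooden bowl well out of the way of the scale's handle, then draw the handle straight out until the scale reads 1.5 kg (the third black line on its white rod just at the sleeve's mouth), hold it steady there for two seconds without pulling harder, and ease it gently back to zero before letting go. Leave the bowl standing upright on the counter clear of the scale, and do not disturb the mixer, jug, jar or spatula.

Things in the scene. Friction and masses are not known exactly. Their poses are not given: they have to be found in the camera images.
- chest: Fixed spice chest (240 wide, 170 deep, 175 high) with a tubular spring scale lying on the counter, hooked on its bottom drawer's knob; chest, drawers and the scale's rod never move. Origin: on the counter below the middle of the scale's grip bar at zero. x: level, the way the handle is pulled, away from the chest; y: level, across; z: up. Drawer fronts at x = -250. (mm)
- scale_mouth (a point): Fixed point on the scale's axis, 21 above the counter, where the mouth of its outer sleeve stands at zero: x = -195 from the chest's origin. Axes as the chest's. The sleeve (39 across its black end caps) runs from here 130 along x, then comes the D handle. White rod inside, 26 thick, black lines every 25 mm. (mm)
- sleeve (a joint): Draw of the sleeve and handle off the rod, m: 0 = rest (zero), grows along the chest's +x, stop at 0.110. A spring pulls it back: 50 mm per kg (196 N/m, about 15 N at 1.5 kg), slight friction and damping. Black lines on the white rod every 25 mm = 0.5 kg; 1.5 kg = third line at the sleeve's mouth = 0.075.
- grip_bar (a point): Middle of the D handle's grip bar: round steel 10 thick, straight for 66 across the pull, centreline 21 above the counter; moves with the sleeve. Axes as the chest's. The handle is a level loop of this bar, 92 wide over all. Its opening, from 5 to 65 behind this point (towards the chest) and 72 wide, is clear down to the counter: closed fingers go in from above. (mm)
- bowl: Loose wooden bowl, 136 across the rim, 60 high, foot 84 across, wall 6, inner floor 8 above its underside, about 100 across inside at 20 height; 0.18 to 0.36 kg. Stands in front of the handle, where the handle has to travel. Origin: centre of underside, z up. It slides when pushed, also by fingers lowered inside it. (mm)
- jug: Glass measuring jug, loose, 98 across, 125 high, with a handle loop standing out to 88 from the centre at its +y. Stands to one side of the scale. Origin: centre of underside. Leave it alone. (mm)
- jar: Plastic jar with black screw lid, loose, 80 across, 116 high. Stands on the other side of the scale from the jug. Origin: centre of underside. Leave it alone. (mm)
- mixer: Steel hand mixer standing on its heel, loose, 1.1 kg, 193 high; body about 80 square, loop handle to 90 at its -x, two beaters level to 186 at its +x, 145 up; release lever on its +y side. Origin: centre of underside. Leave it alone. (mm)
- spatula: Green silicone spatula lying flat, loose, 260 long along its x, blade (65 wide) at +x, handle 20 thick. Origin: middle of its length, on the counter. Leave it alone. (mm)
Mind the look-alikes: they are no part of the job. There is more than one size of the bowl; the job needs the largest.

How it is judged:
By the outcome, as a careful person would: the job done as asked, in the order asked, and still so for the second after the job is handed in, with the robot touching nothing.
It also fails if it takes over 58 s, if anything falls off the work surface, if the arm or the gripper's body presses on something with over 40 N, if the wrist force passes 120 N, or if a joint passes its speed limit or range.

ROBOT

A 7-joint arm with a two-finger parallel gripper is mounted at the origin on the work surface. World frame = base frame: x ahead of the robot, y to its left, z up, the work surface at z = 0. Lengths are in m, angles in rad, forces in N, time in s.
With the tool pointing down it reaches from about 0.4 to 0.875 m from the base axis. Payload 19.3 kg.
Tool frame: the origin (TCP) lies at the very end of the fingers, on their centre line; the grasp point (between the pads) lies 19 mm behind it; z points along the fingers, y is the line along which they close (so a half turn about z gives the same grasp; the last joint's range is limited). The gripper opens to 85 mm and grips with 20 to 120 N. Pads are 22 mm wide; open, the fingers measure 114 mm over their backs; the gripper's body (76 mm by 85 mm) begins 54 mm behind the grasp point. The pads swing forward as they close: fully open they stand 13 mm farther back than shut.
Start: joints at [1.126, 0.521, -0.036, 1.599, 0.021, 1.021, -0.113], TCP at [0.229, -0.582, 0.21] pointing down, gripper open.
Joint ranges: [-2.91, 2.91], [-0.3, 2.13], [-1.5, 1.42], [0.17, 2.43], [-1.26, 4.41], [0.16, 1.93], [-2.52, 2.52]. Speed limits (rad/s): [1.89, 1.89, 2.39, 2.39, 3.01, 3.01, 3.01].

INTERFACE

Orientations are given as [roll, pitch, yaw] about the fixed x, y, z axes, in that order (R = Rz(yaw) Ry(pitch) Rx(roll)).
In Python, from workcell import monitor, optics, job_done gives the robot as it stands.
- The arm moves only by the shell command python3 -m handwheel 'ROWS' [FORCE]. ROWS is JSON, a list of rows, each an object of numbers: "dx", "dy", "dz": the shift along the tool's x, y, z in cm; "wx", "wy", "wz": the turn, a rotation vector about the tool's x, y, z in rad; "claw": the opening in per cent of the stroke, from 0 (shut) to 100 (fully open). A call has 1 to 8 rows; each row shifts and turns the commanded pose from where the row before left it, along the tool's axes as they then stand; what a row does not reach is not made up. A row lasts 1/8 s, in which the tool goes at most 62.5 mm and 10.7 degrees, less where a joint would pass 70% of its speed; a pose out of reach is approached as far as the arm can. A call with a gripper value outside its range is refused whole. The fingers move at their own pace and stop on an object; FORCE is the grip in N (left out, the last holds). Time passes only in rows, so rows that do not move let the fingers close. It gives the time, the measured TCP pose, the force, the opening and the grip force at its end, in the units of the state.
- monitor.observe(): the state, without advancing time (a new reading comes with each control period).
- optics.grab_frame(name): name is "scene" or "top"; returns a dict with "frame" (400x640x3 uint8, blue, green, red), "fovy" (degrees; the focal length in pixels is half the picture's height over the tangent of half this angle, whatever the lens; pixels are square), "cx", "cy" (the principal point, pixels), "k1" (the pictures are not rectified: a ray, as slopes to the right and down, at radius r is drawn at 1 + k1 r^2 times it, then the intrinsics apply), "R" (3x3) and "t" (3): a world point X has camera coordinates R X + t. Camera axes: x right, y down, z forward; pixel columns grow to the right and rows downward; lengths in m; the calibration is good to about 2 mm. A picture is of the moment at which its call begins. There is no depth.
- job_done(): hands the job in; it is judged then, once.
Trained networks look in the newest picture that a camera, given by its name, has taken for a name from the list of things; names that differ only in an ending like _2 or _b are one class to them, and where a whole thing is asked for, a point or a joint stands for the part that bears it (a point fixed in the world has none). Each returns a list of dicts, best first, with "p" (0 to 1); they miss things now and then, are a little off and sometimes report something else, mostly with a low value. They report only what shows in the picture. A call takes as long as a camera call. They do not tell look-alikes from the thing itself.
- optics.masks_of(name, camera): "region" (400x640 bool, what is visible of it) and "rect" ([left, top, width, height] in pixels, round what is visible of it).
The state is a dict: "clock": time; "qpos": joint angles; "qd": joint speeds; "joint_efforts": joint torques, N m; "position": TCP position; "tool_rot": TCP orientation; "force": force on the tool from outside, world axes, zero at the start; "moment": the same for the moment, N m; "grip_width": finger opening in m; "finger_force": force on a finger pad.
Only numpy, scipy, OpenCV 4.12 (cv2) and the standard library are available. Lean on these libraries where they do the work, as an engineer would, in place of code of your own. Each camera call takes 0.05 s, during which the arm holds its last target. There are 200 camera calls.

## Working session

There is one attempt and no reset: what is moved stays moved. The work goes in short steps, Python scripts to look and compute and a shell command to move; the robot and the scene stay as the last step left them, time stands still between calls to the robot, and variables do not carry over. Pictures are saved under pics/ and viewed, at most 10 in all, crops included, and the job is handed in when it is done.

```bash
mkdir -p pics; cat > h.py <<'E'
import numpy as np, cv2
from workcell import monitor, optics
def K(f):
    fl=200/np.tan(np.radians(f["fovy"])/2); return fl
def ray(f,u,v):
    fl=K(f); xd=np.array([(u-f["cx"])/fl,(v-f["cy"])/fl]); x=xd.copy()
    for _ in range(30): x=xd/(1+f["k1"]*(x@x))
    R=np.array(f["R"]);t=np.array(f["t"]); d=R.T@np.array([x[0],x[1],1]); return -R.T@t,d
def at_z(f,u,v,z):
    c,d=ray(f,u,v); return c+d*(z-c[2])/d[2]
def proj(f,X):
    p=np.array(f["R"])@np.array(X)+np.array(f["t"]); x=p[:2]/p[2]; x=x*(1+f["k1"]*(x@x)); return x*K(f)+[f["cx"],f["cy"]]
E
python3 - <<'E'
from h import *
for c in("scene","top"):
    f=optics.grab_frame(c); cv2.imwrite(f"pics/{c}0.png",f["frame"])
    print(c,f["fovy"],f["k1"],-np.array(f["R"]).T@np.array(f["t"]))
    for n in("chest","grip_bar","sleeve","bowl","jug","jar","mixer","spatula"):
        for m in optics.masks_of(n,c):
            r=m["rect"]; ys,xs=np.nonzero(m["region"])
            print(n,round(m["p"],2),r,at_z(f,xs.mean(),ys.mean(),.03).round(3)[:2])
s=monitor.observe(); print(s)
E
```

```text
scene 57.085584321348996 -0.018645836925885582 [ 1.02294803 -0.17440392  0.67795851]
chest 0.76 [0.0, 209.3, 277.6, 190.7] [ 0.573 -0.338]
grip_bar 0.58 [193.1, 213.3, 82.7, 73.9] [ 0.556 -0.102]
sleeve 0.74 [190.8, 209.7, 87.5, 77.3] [ 0.557 -0.106]
bowl 0.8 [265.0, 159.1, 60.7, 53.7] [0.471 0.103]
bowl 0.62 [343.9, 148.4, 40.4, 31.0] [0.497 0.293]
jug 0.97 [214.2, 257.0, 82.4, 77.1] [ 0.682 -0.095]
jar 0.57 [133.1, 187.7, 58.9, 65.8] [ 0.395 -0.198]
mixer 0.71 [411.7, 102.2, 119.1, 81.2] [0.557 0.54 ]
spatula 0.6 [305.1, 264.6, 120.5, 80.0] [0.798 0.041]
top 57.204065028256075 -0.07550295793919679 [0.46527813 0.11326938 1.01107611]
chest 0.68 [364.9, 109.7, 203.8, 126.4] [ 0.635 -0.344]
grip_bar 0.86 [368.1, 187.4, 71.4, 48.6] [ 0.547 -0.095]
grip_bar 0.55 [426.4, 238.8, 42.6, 27.1] [ 0.427 -0.211]
sleeve 0.87 [363.4, 190.7, 79.2, 48.5] [ 0.545 -0.092]
bowl 0.79 [243.1, 206.3, 34.9, 33.7] [0.5   0.294]
bowl 0.71 [236.8, 252.0, 41.3, 39.9] [0.37  0.295]
bowl 0.68 [308.4, 200.8, 50.9, 55.7] [0.485 0.095]
jar 0.55 [426.7, 238.0, 43.9, 31.6] [ 0.428 -0.211]
mixer 0.97 [163.0, 107.9, 57.8, 116.6] [0.602 0.488]
spatula 0.79 [290.2, 115.7, 93.6, 22.7] [0.779 0.056]
{'clock': 0.9, 'qpos': array([ 1.12581049,  0.5214    , -0.0362998 ,  1.59951622,  0.02117261,
        1.02107535, -0.11278788]), 'qd': array([ 8.66404179e-04,  2.79695680e-05, -8.76858413e-04, -3.41913726e-04,
        5.42844104e-04,  1.26261242e-03, -5.83272508e-04]), 'joint_efforts': array([ 6.62480634e-04, -9.26805639e+01,  1.97823174e+00, -3.70247233e+01,
        1.81288098e-02,  1.81248135e-03, -8.14925966e-05]), 'position': array([ 0.22877666, -0.5816127 ,  0.21008495]), 'tool_rot': array([-3.14157572e+00, -2.32588776e-05,  3.74740845e-01]), 'force': array([-0.19463598, -0.69769985, -0.70942879]), 'moment': array([-0.02164874, -0.03350222, -0.01053407]), 'finger_force': 0.0, 'grip_width': 0.0854968770548762}
```

View pics/scene0.png

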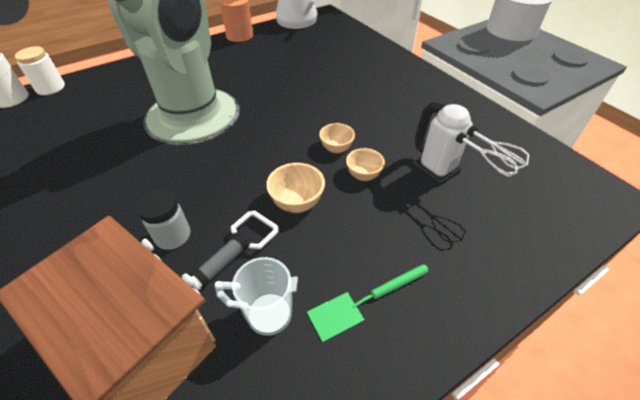

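View pics/top0.png

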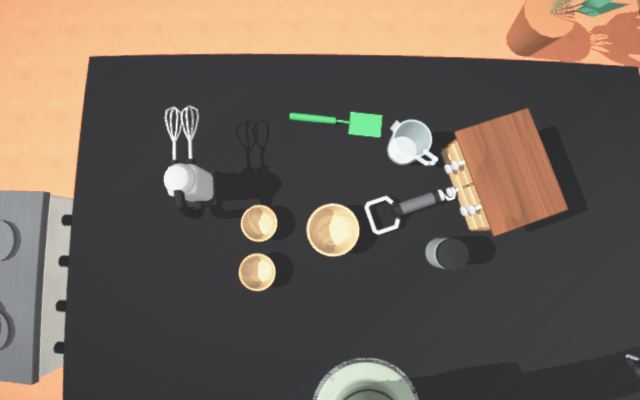

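The large bowl is at top (332,229). The small look-alikes are at (259,222) and (257,271). The job needs the largest, so it's the one in front of the handle. I'll confirm that in a crop and measure the handle at the same time.

```bash
python3 - <<'E'
from h import *
f=optics.grab_frame("top"); im=f["frame"]
cv2.imwrite("pics/crop1.png",cv2.resize(im[165:285,230:480],None,fx=3.2,fy=3.2,interpolation=cv2.INTER_CUBIC))
for m in optics.masks_of("bowl","top"):
    u,v,w,h=m["rect"]; a=at_z(f,u,v+h/2,.06);b=at_z(f,u+w,v+h/2,.06);print(m["p"],(u+w/2,v+h/2),"rim c",((a+b)/2).round(3),"diam",np.linalg.norm(a-b).round(3))
m=optics.masks_of("sleeve","top")[0]["region"]
ys,xs=np.nonzero(m); P=np.array([at_z(f,x,y,.021)[:2] for x,y in zip(xs,ys)])
c=P.mean(0); U=np.linalg.svd(P-c,full_matrices=False)[2][0]; U*=np.sign(U[1]); s=(P-c)@U; n=(P-c)@[-U[1],U[0]]
print("axis",c,U,np.degrees(np.arctan2(U[1],U[0])),s.min(),s.max(),n[s>s.max()-.06].mean(),n[s<s.max()-.09].mean())
E
```

```text
0.82 (334.1, 229.14999999999998) rim c [0.485 0.092 0.06 ] diam 0.135
0.57 (258.45, 272.35) rim c [0.371 0.285 0.06 ] diam 0.099
0.56 (258.5, 219.85) rim c [0.506 0.289 0.06 ] diam 0.105Traceback (most recent call last):
  File "<stdin>", line 6, in <module>
IndexError: list index out of range
```

View pics/crop1.png

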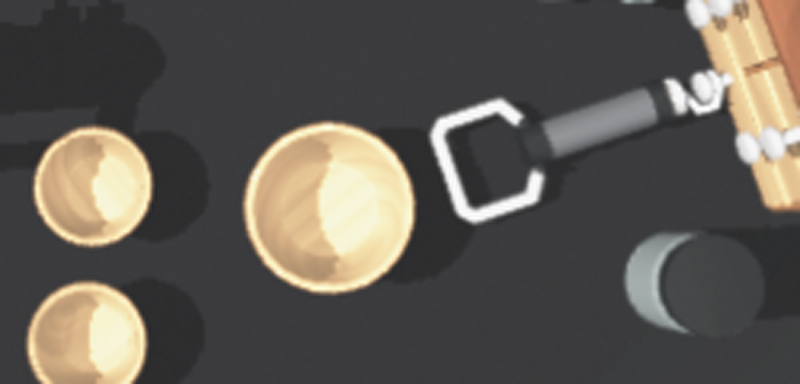

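The crop confirms it: the large bowl (135 mm rim) is at crop (330,208), directly in front of the white D handle. The grip bar runs from (438,130) to (475,218), and the sleeve from (545,140) to its mouth near (660,98).

```bash
python3 - <<'E'
from h import *
f=optics.grab_frame("top")
g=lambda x,y,z=.021: at_z(f,230+x/3.2-.35,165+y/3.2-.35,z)[:2]
a,b=g(438,130),g(475,218); mid=(a+b)/2; mouth=g(660,98); mo2=g(668,97)
print(a,b,np.linalg.norm(a-b),"mid",mid,"mouth",mouth,np.linalg.norm(mid-mouth))
d=mid-mouth; d/=np.linalg.norm(d); e=a-b; n=np.array([-e[1],e[0]])/np.linalg.norm(e); print("axis",d,np.degrees(np.arctan2(d[1],d[0])),"bar normal",n,np.degrees(np.arctan2(n[1],n[0])))
# automatic bright segmentation of handle
s=optics.grab_frame("scene")
print("scene mid px",proj(s,[*mid,.021]),proj(s,[*mouth,.021]))
im=s["frame"]; cv2.imwrite("pics/crop2.png",cv2.resize(im[150:300,150:350],None,fx=4,fy=4,interpolation=cv2.INTER_CUBIC))
E
```

```text
[0.55226346 0.00442155] [ 0.47857802 -0.02711907] 0.08015207711517207 mid [ 0.51542074 -0.01134876] mouth [ 0.58273625 -0.18526844] 0.1864924420530303
axis [-0.36095569  0.93258297] 111.15889975021076 bar normal [-0.39350972  0.91932045] 113.17306162987114
scene mid px [261.80761819 220.74672271] [198.90399642 280.1503735 ]
```

View pics/crop2.png

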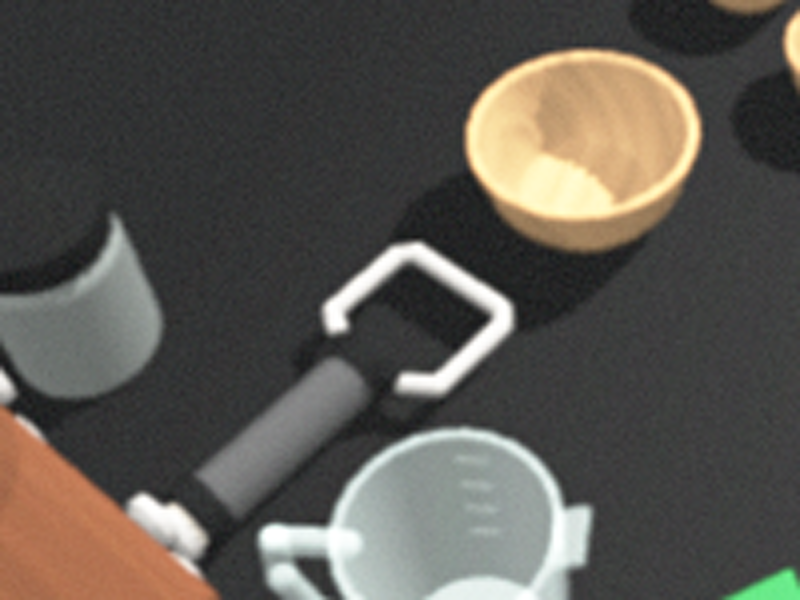

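```bash
python3 -m handwheel '[{"dx":3.4,"dy":-3.8,"claw":0},{"dx":3.4,"dy":-3.8,"claw":0},{"dx":3.4,"dy":-3.8,"claw":0},{"dx":3.4,"dy":-3.8,"claw":0},{"dx":3.4,"dy":-3.8,"claw":0},{"dx":3.4,"dy":-3.8,"claw":0},{"dx":3.4,"dy":-3.8,"claw":0},{"dx":3.4,"dy":-3.8,"claw":0}]' 40
```

```text
schema error: expected keys dx, dy, dz, wx, wy, wz, claw
```

```bash
python3 - <<'E'
from h import *
from scipy.optimize import least_squares
# triangulate bar corners from both crops (centreline estimates read off the crops)
t=optics.grab_frame("top"); s=optics.grab_frame("scene")
for (x,y),(p,q) in (((438,130),(505,313)),((475,218),(413,250))):
    uv=np.array([230+x/3.2-.35,165+y/3.2-.35]); wv=np.array([150+p/4-.4,150+q/4-.4])
    r=least_squares(lambda X:np.r_[proj(t,X)-uv,proj(s,X)-wv],[.5,0,.02]); print(r.x,r.fun)
    r=least_squares(lambda X:np.r_[proj(t,[*X,.021])-uv,proj(s,[*X,.021])-wv],[.5,0]); print(r.x,r.fun)
E
```

```text
[0.5522078  0.00505778 0.02353909] [-0.1317419  -0.06395181 -0.11999555  0.0067746 ]
[0.55144484 0.00527907] [-0.317815    0.29594177 -0.08415562  0.42067882]
[ 0.48080604 -0.02153539  0.02292756] [-1.97218077 -0.87367843 -1.84207022  0.07475576]
[ 0.48013465 -0.02144892] [-2.10287381 -0.61391406 -1.81215314  0.40012808]
```

```bash
python3 -m handwheel '[{"dx":3.4,"dy":-3.8,"dz":0,"wx":0,"wy":0,"wz":0,"claw":0},{"dx":3.4,"dy":-3.8,"dz":0,"wx":0,"wy":0,"wz":0,"claw":0},{"dx":3.4,"dy":-3.8,"dz":0,"wx":0,"wy":0,"wz":0,"claw":0},{"dx":3.4,"dy":-3.8,"dz":0,"wx":0,"wy":0,"wz":0,"claw":0},{"dx":3.4,"dy":-3.8,"dz":0,"wx":0,"wy":0,"wz":0,"claw":0},{"dx":3.4,"dy":-3.8,"dz":0,"wx":0,"wy":0,"wz":0,"claw":0},{"dx":3.4,"dy":-3.8,"dz":0,"wx":0,"wy":0,"wz":0,"claw":0},{"dx":3.4,"dy":-3.8,"dz":0,"wx":0,"wy":0,"wz":0,"claw":0}]' 40
```

```text
clock: 2.25
position: [0.3711, -0.1976, 0.2104]
tool_rot: [3.141, -0.0, 0.375]
force: [1.2, 0.0, -0.1]
grip_width: -0.0001
finger_force: 0.0
```

```bash
python3 -m handwheel '[{"dx":3.5,"dy":-3.8,"dz":0,"wx":0,"wy":0,"wz":0,"claw":0},{"dx":3.5,"dy":-3.8,"dz":0,"wx":0,"wy":0,"wz":0,"claw":0},{"dx":3.5,"dy":-3.8,"dz":0,"wx":0,"wy":0,"wz":0,"claw":0},{"dx":3.5,"dy":-3.8,"dz":0,"wx":0,"wy":0,"wz":0,"claw":0},{"dx":3.5,"dy":-3.8,"dz":0,"wx":0,"wy":0,"wz":0,"claw":0},{"dx":3.7,"dy":-3.8,"dz":0,"wx":0,"wy":0,"wz":0,"claw":0},{"dx":0,"dy":0,"dz":5,"wx":0,"wy":0,"wz":0,"claw":0},{"dx":0,"dy":0,"dz":5,"wx":0,"wy":0,"wz":0,"claw":0}]' 40
```

```text
clock: 3.25
position: [0.4849, 0.0913, 0.1091]
tool_rot: [3.142, -0.002, 0.376]
force: [0.3, -0.8, -0.4]
grip_width: -0.0001
finger_force: 0.0
```

```bash
python3 -m handwheel '[{"dx":0,"dy":0,"dz":4,"wx":0,"wy":0,"wz":0,"claw":0},{"dx":0,"dy":0,"dz":2.5,"wx":0,"wy":0,"wz":0,"claw":0},{"dx":0,"dy":0,"dz":1.5,"wx":0,"wy":0,"wz":0,"claw":0},{"dx":0,"dy":0,"dz":1,"wx":0,"wy":0,"wz":0,"claw":0},{"dx":0,"dy":0,"dz":0,"wx":0,"wy":0,"wz":0,"claw":0}]'
```

```text
clock: 3.88
position: [0.4845, 0.0906, 0.0201]
tool_rot: [3.142, 0.0, 0.375]
force: [-0.4, 0.0, -0.3]
grip_width: 0.0
finger_force: 0.0
```

```bash
python3 -m handwheel '[{"dx":1.2,"dy":-0.25,"dz":0,"wx":0,"wy":0,"wz":0,"claw":0},{"dx":1.2,"dy":-0.25,"dz":0,"wx":0,"wy":0,"wz":0,"claw":0},{"dx":1.2,"dy":-0.25,"dz":0,"wx":0,"wy":0,"wz":0,"claw":0},{"dx":1.2,"dy":-0.25,"dz":0,"wx":0,"wy":0,"wz":0,"claw":0},{"dx":1.2,"dy":-0.25,"dz":0,"wx":0,"wy":0,"wz":0,"claw":0},{"dx":1.2,"dy":-0.25,"dz":0,"wx":0,"wy":0,"wz":0,"claw":0},{"dx":1.2,"dy":-0.25,"dz":0,"wx":0,"wy":0,"wz":0,"claw":0},{"dx":1.2,"dy":-0.25,"dz":0,"wx":0,"wy":0,"wz":0,"claw":0}]'
```

```text
clock: 4.88
position: [0.5671, 0.1448, 0.0201]
tool_rot: [-3.142, 0.0, 0.375]
force: [-1.2, -0.3, 0.4]
grip_width: -0.0001
finger_force: 0.7
```

```bash
python3 -m handwheel '[{"dx":1.2,"dy":-0.25,"dz":0,"wx":0,"wy":0,"wz":0,"claw":0},{"dx":1.2,"dy":-0.25,"dz":0,"wx":0,"wy":0,"wz":0,"claw":0},{"dx":1.2,"dy":-0.25,"dz":0,"wx":0,"wy":0,"wz":0,"claw":0},{"dx":1.2,"dy":-0.25,"dz":0,"wx":0,"wy":0,"wz":0,"claw":0},{"dx":1.2,"dy":-0.25,"dz":0,"wx":0,"wy":0,"wz":0,"claw":0},{"dx":1.2,"dy":-0.25,"dz":0,"wx":0,"wy":0,"wz":0,"claw":0},{"dx":1.2,"dy":-0.25,"dz":0,"wx":0,"wy":0,"wz":0,"claw":0},{"dx":0.6,"dy":-0.12,"dz":0,"wx":0,"wy":0,"wz":0,"claw":0}]'; python3 - <<'E'
from h import *
f=optics.grab_frame("top"); cv2.imwrite("pics/top1.png",f["frame"])
for m in optics.masks_of("bowl","top"):
    u,v,w,h=m["rect"]; print(m["p"],(u+w/2,v+h/2),at_z(f,u+w/2,v+h/2,.06).round(3))
E
```

```text
clock: 5.88
position: [0.6439, 0.1953, 0.02]
tool_rot: [-3.141, -0.0, 0.375]
force: [-2.0, -0.5, 0.5]
grip_width: -0.0002
finger_force: 0.7
0.73 (259.0, 222.5) [0.499 0.287 0.06 ]
0.57 (258.6, 272.45) [0.371 0.284 0.06 ]
```

View pics/top1.png

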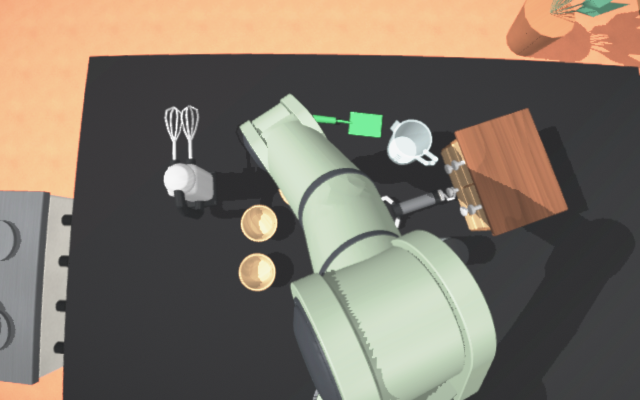

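The arm hides the bowl in this view. By geometry it trails the TCP by about 3 cm, so I'll push about 3.5 cm more and then lift.

```bash
python3 -m handwheel '[{"dx":1.2,"dy":-0.25,"dz":0,"wx":0,"wy":0,"wz":0,"claw":0},{"dx":1.2,"dy":-0.25,"dz":0,"wx":0,"wy":0,"wz":0,"claw":0},{"dx":0.8,"dy":-0.16,"dz":0,"wx":0,"wy":0,"wz":0,"claw":0},{"dx":0.4,"dy":-0.08,"dz":0,"wx":0,"wy":0,"wz":0,"claw":0},{"dx":-1.2,"dy":0.25,"dz":0,"wx":0,"wy":0,"wz":0,"claw":0},{"dx":-0.3,"dy":0,"dz":-3,"wx":0,"wy":0,"wz":0,"claw":0},{"dx":0,"dy":0,"dz":-5,"wx":0,"wy":0,"wz":0,"claw":0},{"dx":0,"dy":0,"dz":-4,"wx":0,"wy":0,"wz":0,"claw":0}]'
```

```text
clock: 6.98
position: [0.6606, 0.2063, 0.142]
tool_rot: [3.141, -0.001, 0.374]
force: [-0.3, -0.2, 0.1]
grip_width: -0.0
finger_force: 0.0
```

```bash
python3 -m handwheel '[{"dx":-4.3,"dy":3.6,"dz":0,"wx":0,"wy":0,"wz":0,"claw":0},{"dx":-4.3,"dy":3.6,"dz":0,"wx":0,"wy":0,"wz":0,"claw":0},{"dx":-4.3,"dy":3.6,"dz":0,"wx":0,"wy":0,"wz":0,"claw":0},{"dx":-4.3,"dy":3.6,"dz":0,"wx":0,"wy":0,"wz":0,"claw":0},{"dx":-4.1,"dy":3.8,"dz":0,"wx":0,"wy":0,"wz":0,"claw":0},{"dx":0,"dy":0,"dz":4,"wx":0,"wy":0,"wz":0,"claw":0},{"dx":0,"dy":0,"dz":4,"wx":0,"wy":0,"wz":0,"claw":0},{"dx":0,"dy":0,"dz":0,"wx":0,"wy":0,"wz":0,"claw":0}]'; python3 - <<'E'
from h import *
f=optics.grab_frame("top"); 
for m in optics.masks_of("bowl","top"):
    u,v,w,h=m["rect"]; print(m["p"],(u+w/2,v+h/2),at_z(f,u+w/2,v+h/2,.06).round(3))
s=optics.grab_frame("scene"); im=s["frame"]
print(proj(s,monitor.observe()["position"]))
d=np.array([-.367,.930]); print([proj(s,[*(np.array([.516,-.009])-k*d),.021]).round() for k in(0,.035,.07)])
cv2.imwrite("pics/s2.png",cv2.resize(im[100:350,100:430],None,fx=2.4,fy=2.4,interpolation=cv2.INTER_CUBIC))
E
```

```text
clock: 7.98
position: [0.5271, -0.0406, 0.0585]
tool_rot: [-3.14, 0.004, 0.375]
force: [0.1, 0.5, 0.7]
grip_width: -0.0
finger_force: 0.0
0.9 (257.5, 272.8) [0.37  0.287 0.06 ]
0.87 (259.0, 224.15) [0.495 0.287 0.06 ]
0.7 (297.55, 171.9) [0.634 0.19  0.06 ]
0.4 (335.55, 124.9) [0.763 0.092 0.06 ]
[250.30301773 219.31560604]
[array([263., 220.]), array([252., 231.]), array([241., 241.])]
```

View pics/s2.png

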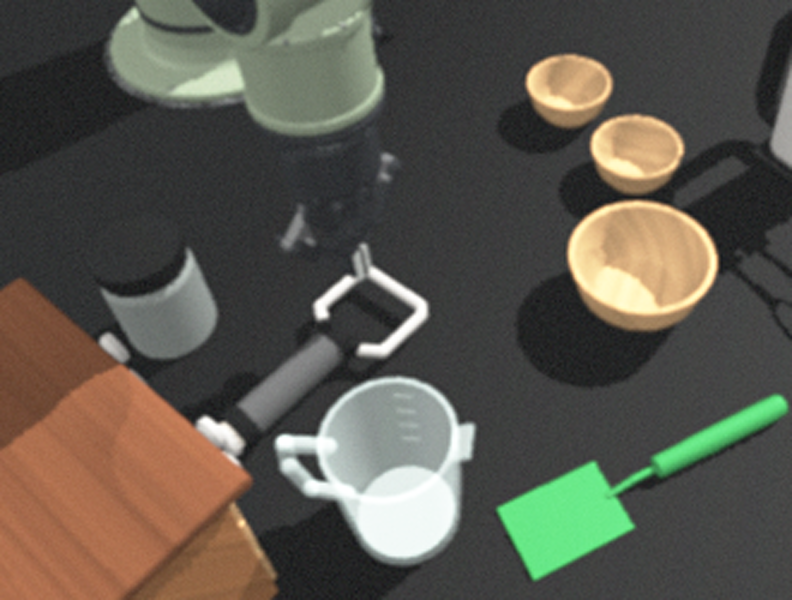

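The bowl stands upright at about (0.634, 0.190), 18 cm off the pull axis. The fingertips, at crop (362,280), are above the loop's opening, and straight down from them is crop (365,314), inside the loop. I'll lower them now.

```bash
python3 -m handwheel '[{"dx":0,"dy":0,"dz":2,"wx":0,"wy":0,"wz":0,"claw":0},{"dx":0,"dy":0,"dz":1.5,"wx":0,"wy":0,"wz":0,"claw":0},{"dx":0,"dy":0,"dz":1.3,"wx":0,"wy":0,"wz":0,"claw":0},{"dx":0,"dy":0,"dz":0,"wx":0,"wy":0,"wz":0,"claw":0}]'; python3 - <<'E'
from h import *
s=optics.grab_frame("scene"); im=s["frame"]; cv2.imwrite("pics/s3.png",cv2.resize(im[170:320,160:360],None,fx=4,fy=4,interpolation=cv2.INTER_CUBIC))
print(proj(s,monitor.observe()["position"]),monitor.observe()["force"])
E
```

```text
clock: 8.62
position: [0.5291, -0.0403, 0.0115]
tool_rot: [-3.141, 0.001, 0.375]
force: [0.1, 0.1, 1.3]
grip_width: -0.0002
finger_force: 0.0
[253.50820381 232.89264614] [ 0.23330396 -0.41402223  0.17498071]
```

View pics/s3.png

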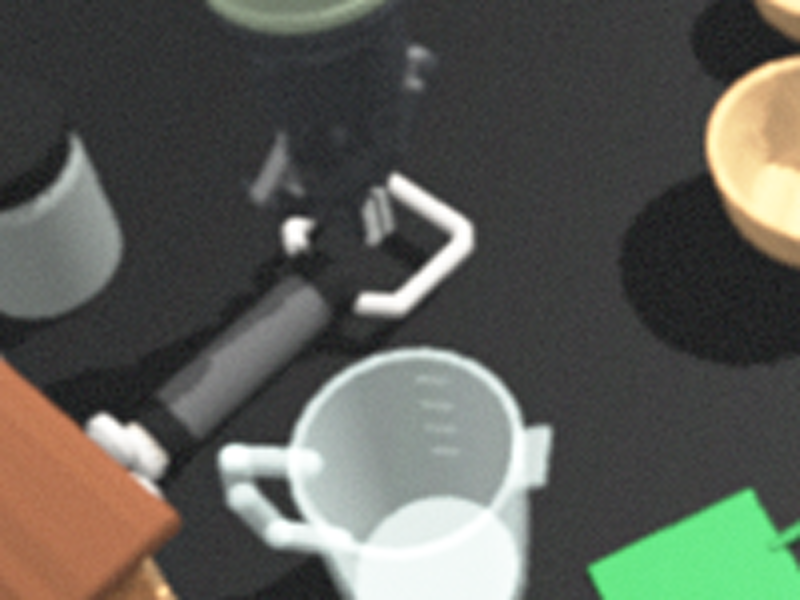

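The closed fingers, tip at crop (376,215), are inside the D loop behind the grip bar. Next I draw along tool −y until they touch the bar.

```bash
python3 -m handwheel '[{"dx":0,"dy":-0.5,"dz":0,"wx":0,"wy":0,"wz":0,"claw":0},{"dx":0,"dy":-0.4,"dz":0,"wx":0,"wy":0,"wz":0,"claw":0},{"dx":0,"dy":-0.3,"dz":0,"wx":0,"wy":0,"wz":0,"claw":0},{"dx":0,"dy":0,"dz":0,"wx":0,"wy":0,"wz":0,"claw":0}]';  python3 -m handwheel '[{"dx":0,"dy":-0.4,"dz":0,"wx":0,"wy":0,"wz":0,"claw":0},{"dx":0,"dy":-0.4,"dz":0,"wx":0,"wy":0,"wz":0,"claw":0},{"dx":0,"dy":0,"dz":0,"wx":0,"wy":0,"wz":0,"claw":0}]'; python3 -m handwheel '[{"dx":0,"dy":-0.4,"dz":0,"wx":0,"wy":0,"wz":0,"claw":0},{"dx":0,"dy":-0.4,"dz":0,"wx":0,"wy":0,"wz":0,"claw":0},{"dx":0,"dy":0,"dz":0,"wx":0,"wy":0,"wz":0,"claw":0}]'
```

```text
clock: 9.18
position: [0.5252, -0.0289, 0.0122]
tool_rot: [3.142, -0.0, 0.375]
force: [0.2, -0.1, -0.6]
grip_width: 0.0
finger_force: 0.0
clock: 9.55
position: [0.5221, -0.0213, 0.0121]
tool_rot: [-3.141, -0.0, 0.375]
force: [-0.2, -0.9, 0.3]
grip_width: -0.0
finger_force: 0.0
clock: 9.93
position: [0.5192, -0.0139, 0.0121]
tool_rot: [-3.141, -0.0, 0.375]
force: [-0.3, -0.0, 0.5]
grip_width: -0.0004
finger_force: 0.0
```

```bash
python3 -m handwheel '[{"dx":0,"dy":-0.3,"dz":0,"wx":0,"wy":0,"wz":0,"claw":0},{"dx":0,"dy":0,"dz":0,"wx":0,"wy":0,"wz":0,"claw":0}]';  python3 -m handwheel '[{"dx":0,"dy":-0.3,"dz":0,"wx":0,"wy":0,"wz":0,"claw":0},{"dx":0,"dy":0,"dz":0,"wx":0,"wy":0,"wz":0,"claw":0}]'; python3 - <<'E'
from h import *
s=optics.grab_frame("scene"); im=s["frame"]; cv2.imwrite("pics/s4.png",cv2.resize(im[190:290,180:310],None,fx=6,fy=6,interpolation=cv2.INTER_CUBIC))
print(monitor.observe()["force"])
E
```

```text
clock: 10.18
position: [0.5181, -0.0113, 0.0121]
tool_rot: [-3.141, 0.0, 0.375]
force: [-1.0, 0.8, -0.3]
grip_width: 0.0002
finger_force: 0.0
clock: 10.42
position: [0.517, -0.0084, 0.0121]
tool_rot: [-3.141, -0.0, 0.375]
force: [0.7, 0.2, -0.8]
grip_width: -0.0002
finger_force: 0.0
[-0.5064614   0.08950272  0.35848606]
```

View pics/s4.png

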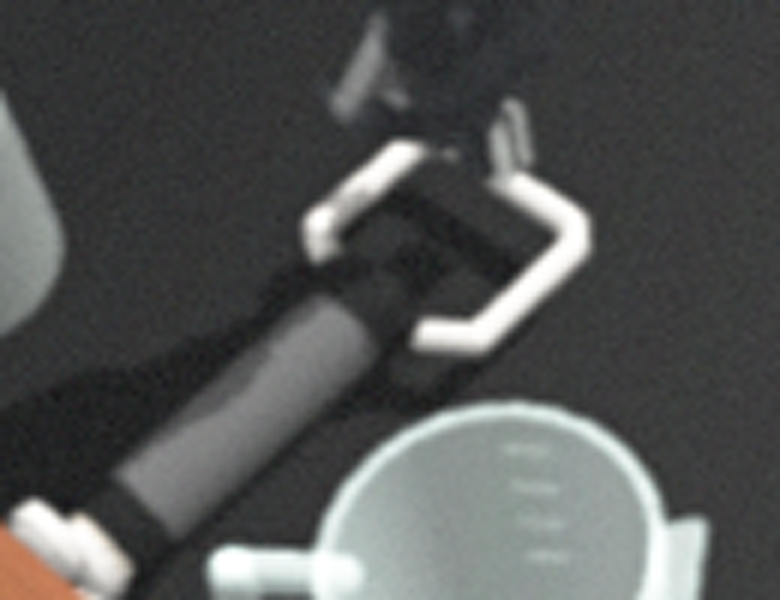

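```bash
python3 - <<'E'
from h import *
s=optics.grab_frame("scene"); im=s["frame"].astype(float)
S=lambda X:((proj(s,X)-[180,190]+.4)*6).round()
p=monitor.observe()["position"]; x=np.array([.9306,.366,0]);d=np.array([-.366,.9306,0])
for n,o in(("tcp",0*x),("+x edge",.011*x),("+x back",.011*x-.01*d),("+x front",.011*x+.01*d),("up40",.011*x+[0,0,.04])): print(n,S(p+o))
print("bar est",[S(np.array([.516,-.009,.021])+k*x) for k in(-.033,0,.033)])
g=np.clip((im[190:290,180:310]/255)**.45*255,0,255).astype(np.uint8)
cv2.imwrite("pics/s5.png",cv2.resize(g[10:60,40:105],None,fx=12,fy=12,interpolation=cv2.INTER_CUBIC))
E
```

```text
tcp [504. 201.]
+x edge [526. 215.]
+x back [508. 232.]
+x front [543. 198.]
up40 [514. 148.]
bar est [array([435., 146.]), array([500., 185.]), array([566., 226.])]
```

View pics/s5.png

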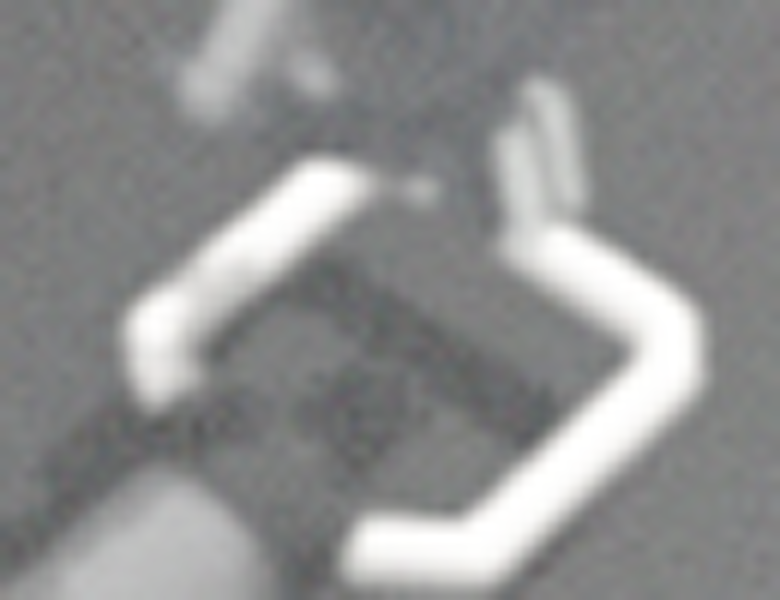

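The dark finger covers the bar between crop x 370 and 500, so it is on the loop's inside and nearly touching. I'll keep drawing gently.

```bash
python3 -m handwheel '[{"dx":0,"dy":-0.4,"dz":0,"wx":0,"wy":0,"wz":0,"claw":0},{"dx":0,"dy":0,"dz":0,"wx":0,"wy":0,"wz":0,"claw":0}]';  python3 -m handwheel '[{"dx":0,"dy":-0.4,"dz":0,"wx":0,"wy":0,"wz":0,"claw":0},{"dx":0,"dy":0,"dz":0,"wx":0,"wy":0,"wz":0,"claw":0}]'; python3 -m handwheel '[{"dx":0,"dy":-0.4,"dz":0,"wx":0,"wy":0,"wz":0,"claw":0},{"dx":0,"dy":0,"dz":0,"wx":0,"wy":0,"wz":0,"claw":0}]'; python3 - <<'E'
from h import *
for i in range(3):
    s=optics.grab_frame("scene"); print(monitor.observe()["force"].round(2))
im=s["frame"]; cv2.imwrite("pics/s6.png",cv2.resize(im[190:290,180:310],None,fx=6,fy=6,interpolation=cv2.INTER_CUBIC))
# right-corner bright blob location
g=im[215:245,262:300].min(2); ys,xs=np.nonzero(g>170); print("rightmost bright",262+xs.max(),215+ys[xs==xs.max()].mean())
E
```

```text
clock: 10.78
position: [0.5155, -0.0046, 0.0121]
tool_rot: [-3.141, -0.0, 0.375]
force: [-0.2, -0.0, -0.0]
grip_width: -0.0002
finger_force: 0.0
clock: 11.02
position: [0.5141, -0.0009, 0.0121]
tool_rot: [-3.141, -0.0, 0.375]
force: [0.1, -0.6, -0.2]
grip_width: 0.0002
finger_force: 0.0
clock: 11.28
position: [0.5126, 0.0028, 0.0121]
tool_rot: [-3.141, -0.0, 0.375]
force: [-1.1, -0.1, 0.4]
grip_width: 0.0001
finger_force: 0.0
[ 0.48 -0.09  0.6 ]
[ 0.67 -0.03 -0.86]
[ 0.31 -0.29 -0.51]
rightmost bright 277 228.5
```

There's still no force at 12 mm past the bar's estimated line, and in s5 the visible finger ends sit higher than the TCP projects. The fingers probably passed over the bar. I'll lift, go back over the middle of the opening, and go down lower while feeling for the counter.

```bash
python3 -m handwheel '[{"dx":0,"dy":0,"dz":-3,"wx":0,"wy":0,"wz":0,"claw":0},{"dx":0,"dy":2.4,"dz":0,"wx":0,"wy":0,"wz":0,"claw":0},{"dx":0,"dy":2.4,"dz":0,"wx":0,"wy":0,"wz":0,"claw":0},{"dx":0,"dy":0,"dz":1.5,"wx":0,"wy":0,"wz":0,"claw":0},{"dx":0,"dy":0,"dz":1.5,"wx":0,"wy":0,"wz":0,"claw":0},{"dx":0,"dy":0,"dz":0,"wx":0,"wy":0,"wz":0,"claw":0}]'; python3 -m handwheel '[{"dx":0,"dy":0,"dz":0.3,"wx":0,"wy":0,"wz":0,"claw":0},{"dx":0,"dy":0,"dz":0,"wx":0,"wy":0,"wz":0,"claw":0}]';  python3 -m handwheel '[{"dx":0,"dy":0,"dz":0.3,"wx":0,"wy":0,"wz":0,"claw":0},{"dx":0,"dy":0,"dz":0,"wx":0,"wy":0,"wz":0,"claw":0}]'; python3 - <<'E'
from h import *
im0=cv2.imread("pics/scene0.png").astype(float)
f=optics.grab_frame("scene"); im=f["frame"].astype(float)
p=monitor.observe()["position"]; print(p,proj(f,p),monitor.observe()["force"])
# lowest visible finger pixel: bright metal stripes newly appeared
D=(im-im0).mean(2); g=D[195:262,235:285]; ys,xs=np.nonzero((g>45)); print(sorted(zip(ys+195,xs+235))[-12:])
cv2.imwrite("pics/s7.png",np.clip(cv2.resize((im[190:260,215:305]/255)**.45*255,None,fx=8,fy=8,interpolation=cv2.INTER_CUBIC),0,255))
E
```

```text
clock: 12.18
position: [0.5291, -0.0414, 0.0107]
tool_rot: [-3.14, 0.002, 0.376]
force: [-0.0, 1.0, 0.1]
grip_width: 0.0002
finger_force: 0.0
clock: 12.42
position: [0.5303, -0.0419, 0.0092]
tool_rot: [3.142, -0.0, 0.375]
force: [-0.4, -0.2, 0.1]
grip_width: -0.0001
finger_force: 0.0
clock: 12.68
position: [0.5302, -0.0422, 0.0061]
tool_rot: [3.142, 0.0, 0.375]
force: [0.1, -0.1, -0.6]
grip_width: 0.0002
finger_force: 0.0
[ 0.53024122 -0.04222946  0.00612128] [253.24423502 235.08573261] [-0.03554761  1.03106941  0.07412699]
[(np.int64(230), np.int64(255)), (np.int64(230), np.int64(256)), (np.int64(231), np.int64(251)), (np.int64(231), np.int64(252)), (np.int64(231), np.int64(253)), (np.int64(231), np.int64(254)), (np.int64(231), np.int64(255)), (np.int64(232), np.int64(251)), (np.int64(232), np.int64(252)), (np.int64(232), np.int64(253)), (np.int64(232), np.int64(254)), (np.int64(233), np.int64(252))][ WARN:0@1.707] global loadsave.cpp:1063 imwrite_ Unsupported depth image for selected encoder is fallbacked to CV_8U.
```

```bash
for i in 1; do python3 -m handwheel '[{"dx":0,"dy":0,"dz":0.2,"wx":0,"wy":0,"wz":0,"claw":0},{"dx":0,"dy":0,"dz":0,"wx":0,"wy":0,"wz":0,"claw":0}]'; done; python3 -m handwheel '[{"dx":0,"dy":0,"dz":0.2,"wx":0,"wy":0,"wz":0,"claw":0},{"dx":0,"dy":0,"dz":0,"wx":0,"wy":0,"wz":0,"claw":0}]'; python3 -m handwheel '[{"dx":0,"dy":0,"dz":0.15,"wx":0,"wy":0,"wz":0,"claw":0},{"dx":0,"dy":0,"dz":0,"wx":0,"wy":0,"wz":0,"claw":0}]'
```

```text
clock: 12.98
position: [0.5302, -0.0422, 0.004]
tool_rot: [-3.141, 0.0, 0.375]
force: [0.3, -0.1, -0.4]
grip_width: 0.0002
finger_force: 0.0
clock: 13.22
position: [0.5302, -0.0422, 0.002]
tool_rot: [-3.141, 0.0, 0.375]
force: [0.3, 0.3, 0.1]
grip_width: -0.0
finger_force: 0.0
clock: 13.48
position: [0.5302, -0.0422, 0.0005]
tool_rot: [-3.142, 0.0, 0.375]
force: [-0.2, 0.9, -0.0]
grip_width: 0.0
finger_force: 0.0
```

View pics/s7.png

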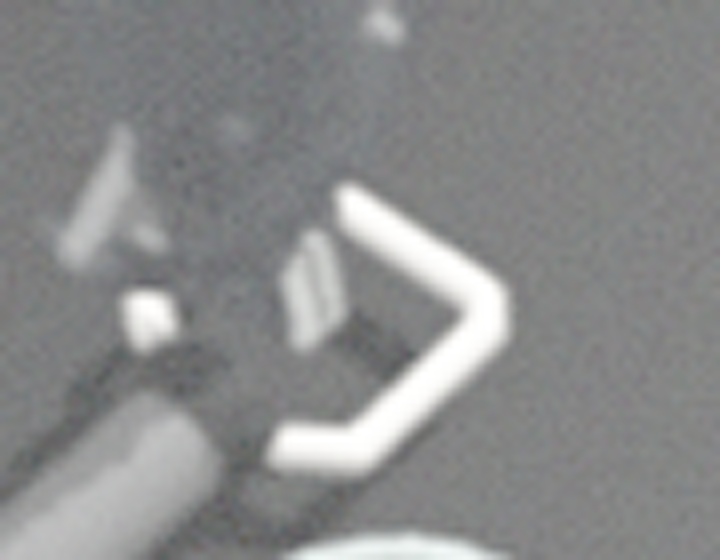

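s7 shows the silver fingertips ending at crop (305,350), inside the loop and clear of the bar, while the TCP reads almost 0. There is no counter contact, so the real tips sit above the reported TCP. I'll keep feeling downward.

```bash
python3 -m handwheel '[{"dx":0,"dy":0,"dz":0.2,"wx":0,"wy":0,"wz":0,"claw":0},{"dx":0,"dy":0,"dz":0,"wx":0,"wy":0,"wz":0,"claw":0}]'
```

```text
clock: 13.72
position: [0.5302, -0.0422, -0.0016]
tool_rot: [-3.142, 0.0, 0.375]
force: [-0.2, 0.6, 0.2]
grip_width: 0.0002
finger_force: 0.0
```

```bash
python3 -m handwheel '[{"dx":0,"dy":0,"dz":0.2,"wx":0,"wy":0,"wz":0,"claw":0},{"dx":0,"dy":0,"dz":0,"wx":0,"wy":0,"wz":0,"claw":0}]'
```

```text
clock: 13.98
position: [0.5302, -0.0422, -0.0035]
tool_rot: [-3.142, 0.0, 0.375]
force: [-0.1, -0.2, -0.2]
grip_width: 0.0
finger_force: 0.0
```

```bash
python3 -m handwheel '[{"dx":0,"dy":0,"dz":0.2,"wx":0,"wy":0,"wz":0,"claw":0},{"dx":0,"dy":0,"dz":0.2,"wx":0,"wy":0,"wz":0,"claw":0},{"dx":0,"dy":0,"dz":0,"wx":0,"wy":0,"wz":0,"claw":0}]'
```

```text
clock: 14.35
position: [0.5301, -0.0422, -0.0076]
tool_rot: [-3.141, 0.0, 0.375]
force: [0.2, -0.3, -0.5]
grip_width: -0.0004
finger_force: 0.0
```

```bash
python3 -m handwheel '[{"dx":0,"dy":0,"dz":0.2,"wx":0,"wy":0,"wz":0,"claw":0},{"dx":0,"dy":0,"dz":0.2,"wx":0,"wy":0,"wz":0,"claw":0},{"dx":0,"dy":0,"dz":0,"wx":0,"wy":0,"wz":0,"claw":0}]'; python3 - <<'E'
from h import *
im0=cv2.imread("pics/scene0.png").astype(float)
f=optics.grab_frame("scene"); im=f["frame"].astype(float)
p=monitor.observe()["position"]; print(p,proj(f,p))
D=(im-im0).mean(2); g=D[195:262,235:285]; ys,xs=np.nonzero((g>45)); print([tuple(map(int,q)) for q in sorted(zip(ys+195,xs+235))[-8:]])
E
```

```text
clock: 14.72
position: [0.5302, -0.0423, -0.0116]
tool_rot: [-3.142, 0.0, 0.375]
force: [0.3, 0.7, -0.2]
grip_width: 0.0
finger_force: 0.0
[ 0.53018652 -0.04221862 -0.01148664] [254.32916902 239.61048424]
[(235, 255), (235, 256), (236, 253), (236, 254), (236, 255), (237, 253), (237, 254), (237, 255)]
```

```bash
python3 -m handwheel '[{"dx":0,"dy":0,"dz":0.2,"wx":0,"wy":0,"wz":0,"claw":0},{"dx":0,"dy":0,"dz":0,"wx":0,"wy":0,"wz":0,"claw":0}]'
```

```text
clock: 15.02
position: [0.5302, -0.0422, -0.0135]
tool_rot: [-3.142, 0.0, 0.375]
force: [-0.6, -0.7, -0.1]
grip_width: -0.0
finger_force: 0.0
```

```bash
python3 -m handwheel '[{"dx":0,"dy":-1,"dz":0,"wx":0,"wy":0,"wz":0,"claw":0},{"dx":0,"dy":-0.6,"dz":0,"wx":0,"wy":0,"wz":0,"claw":0},{"dx":0,"dy":0,"dz":0,"wx":0,"wy":0,"wz":0,"claw":0}]'; python3 -m handwheel '[{"dx":0,"dy":-0.4,"dz":0,"wx":0,"wy":0,"wz":0,"claw":0},{"dx":0,"dy":0,"dz":0,"wx":0,"wy":0,"wz":0,"claw":0}]'; python3 -m handwheel '[{"dx":0,"dy":-0.4,"dz":0,"wx":0,"wy":0,"wz":0,"claw":0},{"dx":0,"dy":0,"dz":0,"wx":0,"wy":0,"wz":0,"claw":0}]'; python3 -m handwheel '[{"dx":0,"dy":-0.4,"dz":0,"wx":0,"wy":0,"wz":0,"claw":0},{"dx":0,"dy":0,"dz":0,"wx":0,"wy":0,"wz":0,"claw":0}]'
```

```text
clock: 15.4
position: [0.5242, -0.0265, -0.0134]
tool_rot: [-3.141, 0.0, 0.376]
force: [-0.3, 0.3, -0.0]
grip_width: -0.0003
finger_force: 0.0
clock: 15.65
position: [0.5229, -0.0234, -0.0134]
tool_rot: [-3.142, -0.0, 0.375]
force: [0.6, 0.1, 0.2]
grip_width: 0.0
finger_force: 0.0
clock: 15.9
position: [0.5215, -0.0197, -0.0134]
tool_rot: [3.142, -0.0, 0.375]
force: [0.6, -0.7, -0.1]
grip_width: -0.0001
finger_force: 0.5
clock: 16.15
position: [0.5201, -0.0159, -0.0134]
tool_rot: [-3.142, -0.0, 0.375]
force: [2.4, -0.9, -0.5]
grip_width: 0.0
finger_force: 0.8
```

The fingers touched the bar at about (0.5215, −0.0197). Now I draw slowly.

```bash
python3 -m handwheel '[{"dx":0,"dy":-0.5,"dz":0,"wx":0,"wy":0,"wz":0,"claw":0},{"dx":0,"dy":-0.5,"dz":0,"wx":0,"wy":0,"wz":0,"claw":0},{"dx":0,"dy":-0.5,"dz":0,"wx":0,"wy":0,"wz":0,"claw":0},{"dx":0,"dy":-0.5,"dz":0,"wx":0,"wy":0,"wz":0,"claw":0},{"dx":0,"dy":-0.5,"dz":0,"wx":0,"wy":0,"wz":0,"claw":0},{"dx":0,"dy":-0.5,"dz":0,"wx":0,"wy":0,"wz":0,"claw":0},{"dx":0,"dy":-0.5,"dz":0,"wx":0,"wy":0,"wz":0,"claw":0},{"dx":0,"dy":0,"dz":0,"wx":0,"wy":0,"wz":0,"claw":0}]'; python3 - <<'E'
from h import *
d=np.array([-.366,.9306]); c0=np.array([.5215,-.0197]); F=[]
for i in range(6):
    f=optics.grab_frame("scene"); o=monitor.observe(); F.append(o["force"])
F=np.mean(F,0); print(F,"along",-F[:2]@d,"TCP travel from contact",(o["position"][:2]-c0)@d*1000)
im0=cv2.imread("pics/scene0.png").astype(np.float32).mean(2); im=f["frame"].astype(np.float32).mean(2)
# handle right-hand corner (jug side) tracked by template; -> shift along axis
P0=np.array([.5515,.0052,.021]); u0=proj(f,P0); x,y=u0.round().astype(int)
T=im0[y-7:y+8,x-7:x+8]; best=[]
for k in np.arange(0,.105,.0005):
    uu=proj(f,P0+np.r_[d,0]*k)-u0; W=cv2.getRectSubPix(im,(15,15),(float(x+uu[0]),float(y+uu[1]))); best.append((np.corrcoef(W.ravel(),T.ravel())[0,1],k))
print("draw by image",sorted(best)[-3:])
# profile along rod at the mouth
m0=np.array([.516,-.009,.034])-np.r_[d,0]*.195
print([int(cv2.getRectSubPix(im,(1,1),tuple(map(float,proj(f,m0+np.r_[d,0]*k))))[0,0]) for k in np.arange(-.03,.1,.003)])
E
```

```text
clock: 17.15
position: [0.5079, 0.0165, -0.0132]
tool_rot: [3.141, -0.001, 0.375]
force: [7.9, -6.1, -2.7]
grip_width: -0.0002
finger_force: 4.2
[ 7.54123504 -6.13615887 -2.80051835] along 8.470401472529346 TCP travel from contact 38.246260245898185
draw by image [(np.float64(0.9647151305149481), np.float64(0.041)), (np.float64(0.9656499405845159), np.float64(0.042)), (np.float64(0.9684461676403661), np.float64(0.0415))]
[131, 131, 129, 134, 137, 140, 160, 193, 224, 248, 255, 255, 255, 255, 255, 255, 255, 255, 255, 250, 253, 255, 254, 254, 242, 157, 59, 53, 51, 52, 75, 119, 130, 131, 130, 131, 131, 132, 128, 128, 126, 114, 109, 112]
```

```bash
cat > draw.py <<'E'
from h import *
d=np.array([-.366,.9306,0]); x=np.array([.9306,.366,0]); c0=np.array([.5215,-.0197])
def draw():
    F=[]
    for i in range(3):
        f=optics.grab_frame("scene"); o=monitor.observe(); F.append(o["force"])
    F=np.mean(F,0); print("F",F.round(1),"along",round(-F[:2]@d[:2],2),"lat",round(F[:2]@x[:2],2),"travel",((o["position"][:2]-c0)@d[:2]*1000).round(1))
    im0=cv2.imread("pics/scene0.png").astype(np.float32).mean(2); im=f["frame"].astype(np.float32).mean(2)
    m0=np.array([.516,-.009,0])-d*.195; ks=np.arange(-.02,.24,.001)
    def prof(I,lat,z): return np.array([cv2.getRectSubPix(I,(1,1),tuple(map(float,proj(f,m0+d*k+x*lat+[0,0,z]))))[0,0] for k in ks])
    # sleeve's grey body edges and caps: shift between start and now by correlating profiles
    for lat,z in((0,.0405),(.008,.038),(.014,.034)):
        a,b=prof(im0,lat,z),prof(im,lat,z); n=((ks>=.0)&(ks<=.125)); i0=np.nonzero(n)[0]
        c=[(np.corrcoef(a[i0],b[i0+s])[0,1],s) for s in range(0,100) if i0[-1]+s<len(b)]
        print(lat,"shift mm",max(c))
    p=prof(im,.010,.030); print("rod",p[:120:2].astype(int).tolist())
if __name__=="__main__": draw()
E
python3 draw.py
```

```text
F [ 7.6 -6.2 -2.5] along 8.6 lat 4.83 travel 38.3
0 shift mm (np.float64(0.9025628287197682), 42)
0.008 shift mm (np.float64(0.9680874234023006), 41)
0.014 shift mm (np.float64(0.9934071463263346), 41)
rod [135, 139, 161, 185, 166, 165, 189, 215, 223, 239, 248, 251, 252, 251, 251, 251, 251, 251, 252, 252, 252, 253, 250, 229, 223, 248, 254, 252, 249, 233, 215, 190, 142, 73, 47, 44, 47, 45, 46, 52, 73, 97, 111, 108, 109, 109, 111, 113, 114, 112, 113, 112, 113, 117, 113, 113, 115, 114, 116, 117]
```

Two image measures give a draw of 41 mm, and the first line sits 16 mm outside the mouth, which agrees. That leaves about 34 mm to go. I'll draw 30 mm with a slight sideways correction, then measure.

```bash
python3 -m handwheel '[{"dx":0.03,"dy":-0.5,"dz":0,"wx":0,"wy":0,"wz":0,"claw":0},{"dx":0.03,"dy":-0.5,"dz":0,"wx":0,"wy":0,"wz":0,"claw":0},{"dx":0.03,"dy":-0.5,"dz":0,"wx":0,"wy":0,"wz":0,"claw":0},{"dx":0.03,"dy":-0.5,"dz":0,"wx":0,"wy":0,"wz":0,"claw":0},{"dx":0.03,"dy":-0.5,"dz":0,"wx":0,"wy":0,"wz":0,"claw":0},{"dx":0.03,"dy":-0.4,"dz":0,"wx":0,"wy":0,"wz":0,"claw":0},{"dx":0,"dy":0,"dz":0,"wx":0,"wy":0,"wz":0,"claw":0}]'; python3 draw.py
```

```text
clock: 18.48
position: [0.4986, 0.0429, -0.0133]
tool_rot: [3.14, -0.0, 0.374]
force: [7.0, -12.6, -1.3]
grip_width: -0.0001
finger_force: 6.9
F [  7.3 -12.4  -0.8] along 14.2 lat 2.27 travel 66.4
0 shift mm (np.float64(0.9410851817863626), 70)
0.008 shift mm (np.float64(0.9310729431577273), 70)
0.014 shift mm (np.float64(0.9942705270178207), 69)
rod [136, 138, 162, 188, 168, 167, 190, 213, 225, 238, 248, 251, 252, 251, 251, 252, 252, 252, 252, 252, 252, 253, 250, 228, 223, 248, 253, 253, 253, 253, 253, 253, 254, 254, 253, 243, 224, 242, 254, 254, 254, 254, 253, 246, 224, 191, 135, 73, 44, 42, 43, 44, 49, 56, 77, 99, 112, 115, 115, 114]
```

```bash
python3 -m handwheel '[{"dx":0.03,"dy":-0.3,"dz":0,"wx":0,"wy":0,"wz":0,"claw":0},{"dx":0.02,"dy":-0.2,"dz":0,"wx":0,"wy":0,"wz":0,"claw":0},{"dx":0,"dy":0,"dz":0,"wx":0,"wy":0,"wz":0,"claw":0}]'; sed -i 's/1)) for k\|range(-.02,.24,.001)/&/; s/np.arange(-.02,.24,.001)/np.arange(-.02,.24,.0005)/; s/range(0,100)/range(0,200)/; s/p\[:120:2\]/p[:240:4]/' draw.py; python3 draw.py
```

```text
clock: 19.0
position: [0.4971, 0.0474, -0.0133]
tool_rot: [3.14, 0.0, 0.373]
force: [6.0, -14.0, -0.5]
grip_width: -0.0003
finger_force: 7.4
F [  6.3 -13.5   0.3] along 14.86 lat 0.9 travel 71.2
0 shift mm (np.float64(0.9450840953445376), 149)
0.008 shift mm (np.float64(0.91047343618165), 149)
0.014 shift mm (np.float64(0.9893365453264944), 147)
rod [134, 137, 160, 187, 166, 166, 189, 214, 224, 238, 248, 251, 252, 251, 251, 252, 252, 252, 252, 252, 252, 253, 250, 230, 223, 248, 253, 253, 253, 253, 253, 253, 253, 254, 253, 243, 223, 242, 253, 254, 254, 254, 254, 254, 253, 248, 241, 209, 156, 92, 53, 43, 45, 45, 44, 44, 63, 88, 108, 113]
```

The draw is about 74 mm, with the force at 14.9 N. I'll add 1 mm and then hold for just over 2 s.

```bash
python3 -m handwheel '[{"dx":0,"dy":-0.1,"dz":0,"wx":0,"wy":0,"wz":0,"claw":0},{"dx":0,"dy":0,"dz":0,"wx":0,"wy":0,"wz":0,"claw":0},{"dx":0,"dy":0,"dz":0,"wx":0,"wy":0,"wz":0,"claw":0}]'; python3 draw.py
```

```text
clock: 19.52
position: [0.4968, 0.0481, -0.0133]
tool_rot: [3.14, 0.0, 0.373]
force: [5.9, -13.3, 0.0]
grip_width: 0.0003
finger_force: 7.5
F [  6.7 -13.5  -0.2] along 15.01 lat 1.29 travel 72.1
0 shift mm (np.float64(0.9595146683387127), 150)
0.008 shift mm (np.float64(0.9127994456702356), 149)
0.014 shift mm (np.float64(0.9801886588657598), 148)
rod [133, 137, 160, 188, 166, 166, 188, 213, 225, 239, 249, 250, 251, 251, 251, 251, 252, 252, 252, 252, 252, 253, 250, 229, 223, 248, 253, 253, 253, 253, 253, 253, 253, 254, 253, 243, 223, 243, 253, 254, 254, 254, 254, 254, 253, 248, 243, 209, 154, 91, 48, 42, 45, 46, 45, 47, 55, 78, 100, 114]
```

```bash
Z='{"dx":0}'; python3 -m handwheel '[{"dx":0,"dy":0,"dz":0,"wx":0,"wy":0,"wz":0,"claw":0},{"dx":0,"dy":0,"dz":0,"wx":0,"wy":0,"wz":0,"claw":0},{"dx":0,"dy":0,"dz":0,"wx":0,"wy":0,"wz":0,"claw":0},{"dx":0,"dy":0,"dz":0,"wx":0,"wy":0,"wz":0,"claw":0},{"dx":0,"dy":0,"dz":0,"wx":0,"wy":0,"wz":0,"claw":0},{"dx":0,"dy":0,"dz":0,"wx":0,"wy":0,"wz":0,"claw":0},{"dx":0,"dy":0,"dz":0,"wx":0,"wy":0,"wz":0,"claw":0},{"dx":0,"dy":0,"dz":0,"wx":0,"wy":0,"wz":0,"claw":0}]'; python3 -m handwheel '[{"dx":0,"dy":0,"dz":0,"wx":0,"wy":0,"wz":0,"claw":0},{"dx":0,"dy":0,"dz":0,"wx":0,"wy":0,"wz":0,"claw":0},{"dx":0,"dy":0,"dz":0,"wx":0,"wy":0,"wz":0,"claw":0},{"dx":0,"dy":0,"dz":0,"wx":0,"wy":0,"wz":0,"claw":0},{"dx":0,"dy":0,"dz":0,"wx":0,"wy":0,"wz":0,"claw":0},{"dx":0,"dy":0,"dz":0,"wx":0,"wy":0,"wz":0,"claw":0},{"dx":0,"dy":0,"dz":0,"wx":0,"wy":0,"wz":0,"claw":0},{"dx":0,"dy":0,"dz":0,"wx":0,"wy":0,"wz":0,"claw":0}]'; python3 -m handwheel '[{"dx":0,"dy":0,"dz":0,"wx":0,"wy":0,"wz":0,"claw":0},{"dx":0,"dy":0,"dz":0,"wx":0,"wy":0,"wz":0,"claw":0},{"dx":0,"dy":0,"dz":0,"wx":0,"wy":0,"wz":0,"claw":0},{"dx":0,"dy":0,"dz":0,"wx":0,"wy":0,"wz":0,"claw":0}]'
```

```text
clock: 20.68
position: [0.4968, 0.0482, -0.0133]
tool_rot: [3.14, 0.0, 0.373]
force: [6.9, -13.0, 0.1]
grip_width: -0.0001
finger_force: 7.5
clock: 21.68
position: [0.4969, 0.0481, -0.0133]
tool_rot: [3.14, 0.0, 0.373]
force: [6.8, -13.6, -0.1]
grip_width: -0.0
finger_force: 7.5
clock: 22.18
position: [0.4968, 0.0481, -0.0133]
tool_rot: [3.14, 0.0, 0.373]
force: [6.3, -12.9, 0.0]
grip_width: 0.0001
finger_force: 7.5
```

It has been held steady for over 2.5 s. Now I ease it back.

```bash
python3 -m handwheel '[{"dx":-0.02,"dy":0.4,"dz":0,"wx":0,"wy":0,"wz":0,"claw":0},{"dx":-0.02,"dy":0.4,"dz":0,"wx":0,"wy":0,"wz":0,"claw":0},{"dx":-0.02,"dy":0.4,"dz":0,"wx":0,"wy":0,"wz":0,"claw":0},{"dx":-0.02,"dy":0.4,"dz":0,"wx":0,"wy":0,"wz":0,"claw":0},{"dx":-0.02,"dy":0.4,"dz":0,"wx":0,"wy":0,"wz":0,"claw":0},{"dx":-0.02,"dy":0.4,"dz":0,"wx":0,"wy":0,"wz":0,"claw":0},{"dx":-0.02,"dy":0.4,"dz":0,"wx":0,"wy":0,"wz":0,"claw":0},{"dx":-0.02,"dy":0.4,"dz":0,"wx":0,"wy":0,"wz":0,"claw":0}]'; python3 -m handwheel '[{"dx":-0.02,"dy":0.4,"dz":0,"wx":0,"wy":0,"wz":0,"claw":0},{"dx":-0.02,"dy":0.4,"dz":0,"wx":0,"wy":0,"wz":0,"claw":0},{"dx":-0.02,"dy":0.4,"dz":0,"wx":0,"wy":0,"wz":0,"claw":0},{"dx":-0.02,"dy":0.4,"dz":0,"wx":0,"wy":0,"wz":0,"claw":0},{"dx":0,"dy":0.4,"dz":0,"wx":0,"wy":0,"wz":0,"claw":0},{"dx":0,"dy":0.4,"dz":0,"wx":0,"wy":0,"wz":0,"claw":0},{"dx":0,"dy":0.3,"dz":0,"wx":0,"wy":0,"wz":0,"claw":0},{"dx":0,"dy":0.3,"dz":0,"wx":0,"wy":0,"wz":0,"claw":0}]'; python3 draw.py
```

```text
clock: 23.18
position: [0.5072, 0.0187, -0.0133]
tool_rot: [3.141, -0.0, 0.374]
force: [5.7, -7.5, -1.0]
grip_width: -0.0
finger_force: 4.3
clock: 24.18
position: [0.5169, -0.0087, -0.0134]
tool_rot: [-3.141, 0.0, 0.375]
force: [1.3, -1.6, 0.3]
grip_width: -0.0001
finger_force: 1.6
F [ 2.4 -2.4  1.3] along 3.13 lat 1.31 travel 11.8
0 shift mm (np.float64(0.8928888684078885), 31)
0.008 shift mm (np.float64(0.9723950139149439), 30)
0.014 shift mm (np.float64(0.9963727252407899), 29)
rod [134, 138, 162, 186, 166, 166, 190, 215, 223, 238, 249, 251, 252, 251, 250, 240, 220, 204, 170, 103, 48, 40, 42, 45, 45, 47, 54, 82, 102, 105, 109, 110, 111, 109, 109, 110, 111, 111, 111, 110, 113, 112, 111, 110, 111, 112, 114, 115, 114, 112, 114, 113, 112, 116, 115, 116, 115, 116, 114, 114]
```

```bash
python3 -m handwheel '[{"dx":0,"dy":0.25,"dz":0,"wx":0,"wy":0,"wz":0,"claw":0},{"dx":0,"dy":0.25,"dz":0,"wx":0,"wy":0,"wz":0,"claw":0},{"dx":0,"dy":0.25,"dz":0,"wx":0,"wy":0,"wz":0,"claw":0},{"dx":0,"dy":0.2,"dz":0,"wx":0,"wy":0,"wz":0,"claw":0},{"dx":0,"dy":0.2,"dz":0,"wx":0,"wy":0,"wz":0,"claw":0},{"dx":0,"dy":0.2,"dz":0,"wx":0,"wy":0,"wz":0,"claw":0},{"dx":0,"dy":0.2,"dz":0,"wx":0,"wy":0,"wz":0,"claw":0},{"dx":0,"dy":0.2,"dz":0,"wx":0,"wy":0,"wz":0,"claw":0}]'; python3 -m handwheel '[{"dx":0,"dy":0.3,"dz":0,"wx":0,"wy":0,"wz":0,"claw":0},{"dx":0,"dy":0.3,"dz":0,"wx":0,"wy":0,"wz":0,"claw":0},{"dx":0,"dy":0,"dz":0,"wx":0,"wy":0,"wz":0,"claw":0}]'; python3 draw.py
```

```text
clock: 25.32
position: [0.5235, -0.025, -0.0134]
tool_rot: [-3.141, -0.0, 0.375]
force: [-0.3, -0.7, 0.2]
grip_width: -0.0003
finger_force: 0.0
clock: 25.7
position: [0.5257, -0.0309, -0.0134]
tool_rot: [3.142, -0.0, 0.374]
force: [0.6, -0.5, 0.0]
grip_width: 0.0001
finger_force: 0.0
F [ 0.3 -0.3  0. ] along 0.41 lat 0.21 travel -11.6
0 shift mm (np.float64(0.8829495903188141), 1)
0.008 shift mm (np.float64(0.9704077669119678), 0)
0.014 shift mm (np.float64(0.9977413050662644), 0)
rod [133, 139, 163, 186, 168, 166, 190, 215, 220, 212, 194, 150, 77, 45, 43, 44, 42, 42, 48, 66, 91, 105, 106, 106, 109, 109, 111, 109, 107, 107, 108, 109, 107, 109, 111, 110, 109, 111, 112, 113, 111, 111, 112, 113, 113, 112, 115, 112, 114, 115, 113, 113, 112, 114, 114, 114, 116, 115, 115, 115]
```

The scale is back at zero and nothing is touching it. I'll raise the tool straight up out of the loop, check everything, and hand in.

```bash
python3 -m handwheel '[{"dx":0,"dy":0,"dz":-1.5,"wx":0,"wy":0,"wz":0,"claw":0},{"dx":0,"dy":0,"dz":-3,"wx":0,"wy":0,"wz":0,"claw":0},{"dx":0,"dy":0,"dz":-5,"wx":0,"wy":0,"wz":0,"claw":0},{"dx":0,"dy":0,"dz":-5,"wx":0,"wy":0,"wz":0,"claw":0},{"dx":0,"dy":0,"dz":-4,"wx":0,"wy":0,"wz":0,"claw":0},{"dx":0,"dy":0,"dz":0,"wx":0,"wy":0,"wz":0,"claw":0},{"dx":0,"dy":0,"dz":0,"wx":0,"wy":0,"wz":0,"claw":0}]'; python3 draw.py; python3 - <<'E'
from h import *
a=cv2.imread("pics/scene0.png"); f=optics.grab_frame("scene")
for n in("bowl","jug","jar","mixer","spatula"):
    print(n,[(round(m["p"],2),[round(v) for v in m["rect"]]) for m in optics.masks_of(n,"scene")])
E
```

```text
clock: 26.72
position: [0.5253, -0.0307, 0.1717]
tool_rot: [3.141, -0.0, 0.375]
force: [-0.2, -0.7, -1.1]
grip_width: 0.0002
finger_force: 0.0
F [-0.1 -0.3 -0.2] along 0.25 lat -0.17 travel -11.4
0 shift mm (np.float64(0.9991466157348655), 0)
0.008 shift mm (np.float64(0.9985930838581506), 0)
0.014 shift mm (np.float64(0.9974894715768767), 0)
rod [134, 138, 162, 189, 167, 165, 190, 215, 220, 213, 195, 151, 77, 48, 45, 45, 42, 43, 47, 65, 91, 104, 107, 110, 107, 106, 108, 110, 109, 109, 107, 106, 108, 113, 112, 112, 110, 110, 110, 114, 112, 112, 113, 111, 112, 113, 112, 113, 113, 113, 111, 114, 114, 113, 114, 115, 115, 114, 116, 116]
bowl [(0.77, [348, 149, 37, 31]), (0.77, [322, 121, 32, 31]), (0.7, [334, 179, 65, 59])]
jug [(0.61, [217, 256, 77, 80])]
jar [(0.89, [134, 189, 56, 64]), (0.26, [0, 210, 275, 190])]
mixer [(0.87, [413, 100, 117, 85]), (0.17, [133, 184, 59, 66])]
spatula [(0.56, [306, 264, 119, 82])]
```

The scale is at zero. The jug, jar, mixer and spatula are where they started, and the bowl is upright and clear.

```bash
python3 -c "
from workcell import job_done
print(job_done())"
```

```text
the job is handed in; nothing more can be done
None
```

The job is handed in: I moved the bowl about 18 cm clear of the pull line and left it upright, drew the scale to 1.5 kg (about 75 mm by camera), held it there for 2.7 s, eased it back to zero and let go, with the jug, jar, mixer and spatula where they started; the clock read about 27 s.

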